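Set the juice dispenser's portion console for large cups

TASK

Set the sloping portion console for large cups: first turn the bar-shaped selector knob until it clicks in at the largest of the three round cup marks, then turn the round portion knob, a little at a time, until the pointer behind the clear window stands exactly at the tip of the triangular tab. Leave both knobs so, let go, and do not shift the glasses, jar or tongs that stand about.

Things in the scene. Friction and masses are not known exactly. Their poses are not given: they have to be found in the camera images.
- console: Fixed metal wedge, 340 wide (y) x 204 deep (x), 35 mm high in front, 152 at the back. Origin: centre of underside; x from low front to high back, y left, z up. Its panel slopes 30 deg from (x -102, z 35) to (x +102, z 152) mm. Knobs stand square on it, 70 mm up the slope: selector y +90, portion knob y -90. A clear window, 204 wide, 20 mm proud, covers the slope from 152 to 218 mm.
- selector_grip (a point): On the selector's axis, 28 mm out from the panel, 6 mm below the knob's top: a good place for the TCP. Site z: the axis, out of the panel; point x: along the bar to its white-lined end, turning with it. Selector: black bar 64 long x 14 wide, 7 to 34 mm above the panel, on a 60 mm disc.
- selector (a joint): Selector angle (rad), growing clockwise seen from in front; three spring detents (peak about 0.15 N m): -0.65 small cup (7 mm dot), 0 medium cup (12 mm dot, straight up the slope), +0.65 large cup (19 mm dot). The white-lined end points at the mark. Stops at +-0.71. Starts near the small or the medium mark.
- portion_grip (a point): On the portion knob's axis, 26 mm out from the panel, 6 mm below the knob's top: a good place for the TCP. Site z: the axis, out of the panel; point x: towards the white line on the knob, turning with it. Knob: black, round, fluted, 56 mm diameter, 2 to 32 mm above the panel.
- portion_knob_top (a point): Centre of the portion knob's flat top, 32 mm out from the panel. Turning clockwise (seen from in front) drives the pointer right (console -y), 20 to 40 mm per radian, some two thirds of a turn between stops; stiff (0.09 N m), stays where left. The knob is loose on its spindle: after a change of direction it turns freely for a few degrees before the pointer follows.
- pointer_tip (a point): Upper end of the black pointer (4 x 30 mm, foot 16 mm wide) under the clear window, where it cannot be touched; it slides along console y, 185 mm up the slope and 6 mm out from the panel, over a pale scale with ticks 10 mm apart. Starts near the left end.
- tab_tip (a point): Lower corner of the dark metal triangular tab (22 wide x 26 mm) under the window, on the same line as the pointer tip, about 30 to 90 mm to its right at the start. It stays put; pointer tip and tab tip coincide when the setting is right.
- tumbler_a: Bystander: clear tumbler 70 mm across, 95 mm high, behind the console. Origin: centre of its underside.
- tumbler_b: Bystander: the same tumbler, in front of the console.
- jar: Bystander: glass jar with a metal lid, 72 mm across, 110 mm high, behind the console, beside the tumbler. Origin: centre of its underside.
- tongs: Bystander: steel tongs 180 mm long, 16 mm high, lying in front of the console. Origin: its middle, on the counter.

How it is judged:
By the outcome, as a careful person would: the job done as asked, in the order asked, and still so for the second after the job is handed in, with the robot touching nothing.
It also fails if it takes over 58 s, if anything falls off the work surface, if the arm or the gripper's body presses on something with over 40 N, if the wrist force passes 120 N, or if a joint passes its speed limit or range.

ROBOT

A 6-joint arm with a two-finger parallel gripper is mounted at the origin on the work surface. World frame = base frame: x ahead of the robot, y to its left, z up, the work surface at z = 0. Lengths are in m, angles in degrees, forces in N, time in s.
With the tool pointing down it reaches from about 0.375 to 0.9 m from the base axis. Payload 3.1 kg.
Tool frame: the origin (TCP) lies between the finger pads, 19 mm behind the fingertips; this is the grasp point; z points along the fingers, y is the line along which they close (so a half turn about z gives the same grasp; the last joint's range is limited). The gripper opens to 87 mm and grips with 3 to 60 N. Pads are 19 mm wide; open, the fingers measure 117 mm over their backs; the gripper's body (75 mm by 190 mm) begins 51 mm behind the grasp point.
Start: joints at [-76.862, 30.224, 82.088, -0, 67.689, -10.227], TCP at [0.248, -0.574, 0.241] pointing down, gripper open.
Joint ranges: [-176.69, 176.69], [-43.24, 126.21], [12.49, 139.97], [-82, 262], [0, 151.66], [-163.58, 163.58]. Speed limits (degrees/s): [159.86, 159.86, 180, 180, 180, 180].

INTERFACE

Orientations are given as a 3x3 rotation matrix whose columns are the frame's x, y, z axes.
In Python, from rig import bot gives the robot as it stands.
- The arm moves only by the tool move_arm, never from a script. Its argument "increments" is a list of rows, each an object with "xyz": the shift along the tool's x, y, z in mm, a list of three; "roll": the turn about the tool's z in rad; "grip": the opening in per cent of the stroke, from 0 (shut) to 100 (fully open). A call has 1 to 5 rows; each row shifts and turns the commanded pose from where the row before left it, along the tool's axes as they then stand; what a row does not reach is not made up. A row lasts 1/12 s, in which the tool goes at most 41.7 mm and 7.16 degrees, less where a joint would pass 70% of its speed; a pose out of reach is approached as far as the arm can. A call is refused whole if a number of a shift passes 41.7 or a number of a turn 0.125, either way. A call with a gripper value outside its range is refused whole. The fingers move at their own pace and stop on an object; the grip force is fixed at half the most. Time passes only in rows, so rows that do not move let the fingers close. It gives the time, the measured TCP pose, the force, the opening and the grip force at its end, in the units of the state.
- bot.read_state(): the state, without advancing time (a new reading comes with each control period).
- bot.capture(name): name is "scene" or "top"; returns (picture, depth): 384x512x3 uint8, red, green, blue; 384x512 float32, m along the optical axis (not along the pixel's ray), 0 where there is no reading.
- bot.camera_model(name): a dict with "intrinsics" (3x3 intrinsics, pixels), "rvec" (rotation vector, rad) and "tvec" (3), from world to camera coordinates, as OpenCV has them. Camera axes: x right, y down, z forward; pixel columns grow to the right and rows downward; lengths in m; the calibration is good to about 2 mm. A picture is of the moment at which its call begins. camera_model takes no time and is no camera call.
- bot.hand_in(): hands the job in; it is judged then, once.
Trained networks look in the newest picture that a camera, given by its name, has taken for a name from the list of things; names that differ only in an ending like _2 or _b are one class to them, and where a whole thing is asked for, a point or a joint stands for the part that bears it (a point fixed in the world has none). Each returns a list of dicts, best first, with "conf" (0 to 1); they miss things now and then, are a little off and sometimes report something else, mostly with a low value. They report only what shows in the picture. A call takes as long as a camera call.
- bot.spot_in(label, camera): "at" ([x, y, z] in m, in the coordinates of the camera as it stood for that picture, good to about 4 mm: the middle of the surface that is visible of it).
- bot.trace(label, camera): "mask" (384x512 bool, what is visible of it).
The state is a dict: "time_s": time; "joint_positions": joint angles; "qvel": joint speeds; "tau": joint torques, N m; "position": TCP position; "tcp_rot": TCP orientation; "force": force on the tool from outside, world axes, zero at the start; "moment": the same for the moment, N m; "opening": opening from 0.0 (shut) to 1.0 (fully open); "grasp_force": force on a finger pad.
Only numpy, scipy, OpenCV 4.12 (cv2) and the standard library are available. Lean on these libraries where they do the work, as an engineer would, in place of code of your own. Each camera call takes 0.05 s, during which the arm holds its last target. There are 200 camera calls.

## Working session

There is one attempt and no reset: what is moved stays moved. The work goes in short steps, Python scripts to look and compute and a tool call to move; the robot and the scene stay as the last step left them, time stands still between calls to the robot, and variables do not carry over. Pictures are saved under pics/ and viewed, at most 10 in all, crops included, and the job is handed in when it is done.

Besides the shell and the picture viewer there is one more tool, called as name(argument=value, ...), one argument or row to a line, values as JSON. move_arm: Moves the arm, as the interface text tells. Its arguments: {"type":"object","properties":{"increments":{"type":"array"}},"required":["increments"]}

```bash
mkdir -p pics
cat > h.py <<'E'
import numpy as np, cv2
from rig import bot
def cam(n):
    m=bot.camera_model(n); R=cv2.Rodrigues(np.array(m["rvec"],float))[0]
    return np.array(m["intrinsics"],float),R,np.array(m["tvec"],float).ravel()
def c2w(n,p):
    K,R,t=cam(n); return R.T@(np.array(p)-t)
def proj(n,P):
    K,R,t=cam(n); q=(np.atleast_2d(P)@R.T+t)@K.T; return q[:,:2]/q[:,2:]
def px2plane(n,uv,p0,nrm):
    K,R,t=cam(n); d=R.T@np.linalg.solve(K,[uv[0],uv[1],1.]); c=-R.T@t
    return c+d*(np.dot(np.array(p0)-c,nrm)/np.dot(d,nrm))
def save(n,im): cv2.imwrite("pics/"+n,im[:,:,::-1])
E
python3 - <<'E'
from h import *
for n in ("scene","top"):
    im,d=bot.capture(n); save(n+"0.png",im); np.save(n+"0.npy",d)
    K,R,t=cam(n); print(n,K[0,0],-R.T@t,R[2])
    for l in ("console","selector_grip","portion_grip","portion_knob_top","pointer_tip","tab_tip","tumbler_a","jar","tongs"):
        for r in bot.spot_in(l,n)[:3]: print(l,round(r["conf"],2),c2w(n,r["at"]).round(4))
print(bot.read_state())
E
```

```text
scene 462.9858371560093 [1.06903643 0.35276113 0.97660687] [-0.46054392 -0.32027231 -0.82784355]
console 0.79 [0.6129 0.0331 0.0956]
selector_grip 0.55 [ 0.4797 -0.034   0.0916]
portion_grip 0.83 [ 0.6612 -0.0669  0.098 ]
portion_grip 0.46 [ 0.6588 -0.2622  0.0628]
portion_knob_top 0.78 [ 0.6564 -0.0694  0.0995]
tab_tip 0.48 [0.5964 0.0626 0.1446]
tumbler_a 0.71 [ 0.6597 -0.2614  0.0638]
tumbler_a 0.62 [0.4677 0.1683 0.0654]
jar 0.98 [0.5964 0.1556 0.0922]
jar 0.43 [ 0.6581 -0.2608  0.0613]
tongs 0.75 [ 0.4892 -0.1735  0.0095]
top 388.73064014594155 [0.46372129 0.03808073 0.96867636] [ 0.17675057  0.00283302 -0.9842516 ]
console 0.69 [5.682e-01 5.000e-04 1.017e-01]
console 0.47 [0.5276 0.0334 0.1225]
selector_grip 0.94 [ 0.4747 -0.0351  0.0862]
portion_grip 0.71 [ 0.6465 -0.0788  0.0965]
portion_knob_top 0.77 [ 0.6492 -0.0803  0.0959]
portion_knob_top 0.6 [0.5919 0.0524 0.1449]
pointer_tip 0.51 [0.5267 0.0338 0.1226]
tumbler_a 0.66 [0.4609 0.1755 0.0371]
tumbler_a 0.52 [ 0.6469 -0.0823  0.0968]
jar 0.57 [0.5724 0.1453 0.1112]
tongs 0.74 [ 0.4834 -0.1764  0.0072]
{'time_s': 1.0, 'joint_positions': array([-7.68635120e+01,  3.02213386e+01,  8.20886617e+01,  2.04935118e-04,
        6.76902480e+01, -1.02269928e+01]), 'qvel': array([ 0.03740525, -0.01643692,  0.05463699, -0.07579081,  0.02682145,
       -0.01126437]), 'tau': array([-4.33086170e-04, -4.40021110e+01, -1.76990390e+01,  6.34245481e-02,
        5.03636885e-02, -1.13007127e-05]), 'position': array([ 0.24787458, -0.5737063 ,  0.24126629]), 'tcp_rot': array([[ 9.18008112e-01,  3.96561605e-01,  2.23767610e-06],
       [ 3.96561605e-01, -9.18008112e-01,  4.97173094e-06],
       [ 4.02580241e-06, -3.67671290e-06, -1.00000000e+00]]), 'force': array([-1.07655489, -0.03783254,  0.66555604]), 'moment': array([-0.01541263, -0.01708006, -0.00891085]), 'grasp_force': 0.0, 'opening': 0.9993994639243604}
```

View pics/scene0.png

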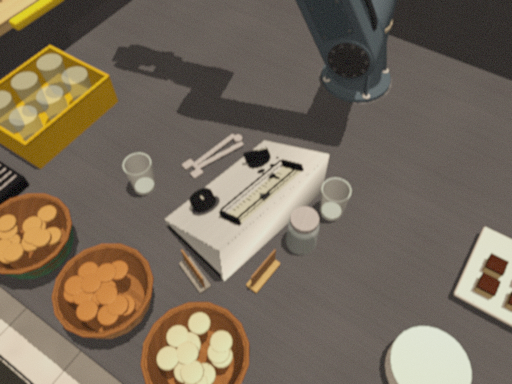

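View pics/top0.png

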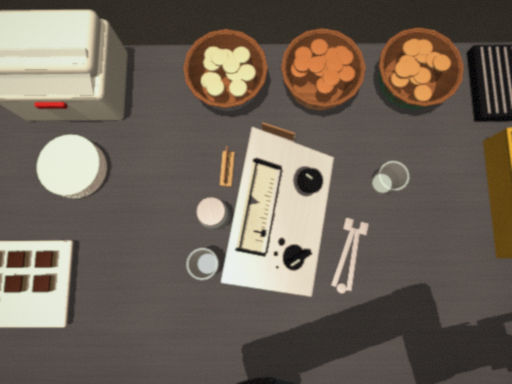

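The top view shows the console with its front facing world −y. The portion knob is at (309,181), the selector at (295,257) with its dots uphill of it, the pointer foot near (263,232) and the tab near (253,201). Next I fit the console pose and zoom in.

```bash
cat >> h.py <<'E'
def cloud(n,d):
    K,R,t=cam(n); v,u=np.nonzero(d>0); z=d[v,u]
    return ((np.linalg.inv(K)@np.stack([u,v,np.ones_like(u)])*z).T-t)@R
S30,C30=.5,np.sqrt(3)/2
def pan(s,y,h):  # panel coords (mm up slope, y, out) -> console frame m
    return np.array([-102+s*C30-h*S30,y,35+s*S30+h*C30])/1e3
def con(pose,p): # pose x,y,yaw
    c,s=np.cos(pose[2]),np.sin(pose[2]); return np.array([[c,-s,0],[s,c,0],[0,0,1]])@p+[pose[0],pose[1],0]
E
cat > fit.py <<'E'
from h import *
from scipy.optimize import least_squares
out=[]
for n in ("top","scene"):
    im,d=bot.capture(n); P=cloud(n,d)
    p0=np.array([.562,-.02,np.arctan2(.968,.25)])
    for it in range(4):
        c,s=np.cos(p0[2]),np.sin(p0[2]); Q=(P-[p0[0],p0[1],0])@np.array([[c,-s,0],[s,c,0],[0,0,1]])
        sl=(Q[:,0]+.102)*C30+(Q[:,2]-.035)*S30; h=-(Q[:,0]+.102)*S30+(Q[:,2]-.035)*C30
        m=(abs(h)<.008)&(abs(Q[:,1])<.19)&(sl>-.02)&(sl<.26)
        # plane offset (x_console), and outline from min-area rect
        pts=Q[m]; ph=h[m]
        rect=cv2.minAreaRect(np.stack([sl[m],pts[:,1]],1).astype(np.float32)*1000)
        yq=[np.percentile(pts[:,1],.3),np.percentile(pts[:,1],99.7)]
        A=np.c_[np.ones(m.sum()),pts[:,1],sl[m]]; co=np.linalg.lstsq(A,ph,rcond=None)[0]
        dx=-np.median(ph)/S30; dyaw=-0*co[1]
        # h depends on yaw: h ~ -(dx + -... )*S30
        dyaw=co[1]/S30
        dy=np.mean(yq)
        R=np.array([[c,-s],[s,c]]); p0[:2]+=R@[dx,dy]; p0[2]+=dyaw
    print(n,p0.round(4),np.degrees(p0[2]).round(2),m.sum(),rect,np.array(yq).round(4),co.round(4),np.percentile(sl[m],[.3,99.7]).round(4))
    out.append(p0)
    for nm,a in (("sel",(70,90,34)),("por",(70,-90,32)),("corners",(0,170,0)),("c",(0,-170,0)),("c",(235,170,0)),("c",(235,-170,0))):
        X=con(p0,pan(*a)); u=proj(n,X)[0]; print(nm,X.round(4),u.round(1)); cv2.circle(im,tuple(int(round(k*8)) for k in u),8,(255,0,0),-1,shift=3)
    a,b,w,hh=(205,115,150,190) if n=="top" else (155,130,185,150)
    save(f"fit_{n}.png",cv2.resize(im[b:b+hh,a:a+w],None,fx=3.1 if n=="top" else 4,fy=3.1 if n=="top" else 4,interpolation=cv2.INTER_CUBIC))
np.save("pose.npy",np.array(out))
E
python3 fit.py
```

```text
top [ 0.5706 -0.0126  1.381 ] 79.12 11801 ((117.467529296875, -0.3731689453125), (340.72259521484375, 237.6881561279297), 89.83466339111328) [-0.169  0.169] [-0.0001  0.      0.0018] [0.0006 0.2346]
sel [ 0.4712 -0.053   0.0994] [300.8 257.8]
por [ 0.6481 -0.0859  0.0977] [313.2 179.3]
corners [ 0.3844 -0.0807  0.035 ] [310.8 295.8]
c [ 0.7183 -0.1449  0.035 ] [332.6 156.7]
c [0.4228 0.1192 0.1525] [220.1 282.1]
c [0.7567 0.055  0.1525] [250.9 126.3]
scene [ 0.5732 -0.0101  1.3824] 79.21 6639 ((116.84893798828125, 0.6448516845703125), (343.6758117675781, 240.24501037597656), 89.49299621582031) [-0.1698  0.1699] [ 0.0003  0.0001 -0.0012] [-0.0005  0.2347]
sel [ 0.4738 -0.0506  0.0994] [254.1 150.7]
por [ 0.6508 -0.0834  0.0977] [199.4 195.3]
corners [ 0.3871 -0.0785  0.035 ] [263.7 140.5]
c [ 0.721  -0.1422  0.035 ] [164.5 219.3]
c [0.4252 0.1214 0.1525] [328.8 154.2]
c [0.7592 0.0577 0.1525] [219.8 250.3]
```

View pics/fit_top.png

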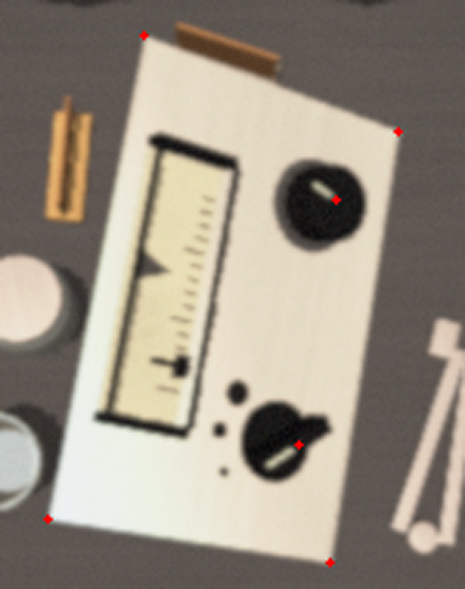

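View pics/fit_scene.png

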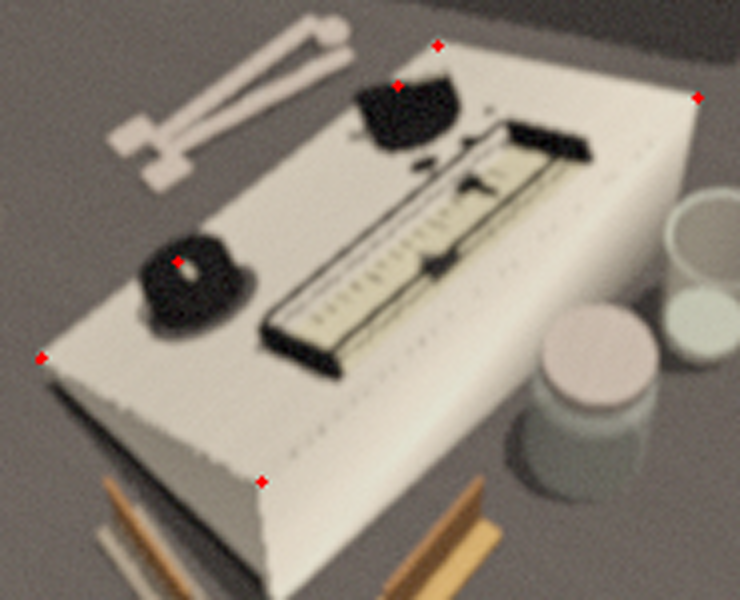

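The console fit matches the edges in both views. The selector's white line points at the small dot, and the pointer is about 60 mm left of the tab. Next I work out the move to the selector.

```bash
cat >> h.py <<'E'
POSE=np.array([.572,-.0114,np.radians(79.17)])
def goal(y,u,w,phi):
    """console y mm of knob, u uphill/w vertical mm from knob base, phi deg clockwise from closing along console y"""
    P=con(POSE,pan(70,y,0)+np.array([u,0,w])/1e3); st=bot.read_state(); R=st["tcp_rot"]
    d=(P-st["position"])@R*1000
    yaw=np.degrees(np.arctan2(R[1,1],R[0,1])); tgt=np.degrees(POSE[2])-90-phi
    r=(yaw-tgt+90)%180-90
    print("t",round(st["time_s"],2),"goal",P.round(4),"shift now-axes",d.round(1),"roll",np.radians(yaw-tgt).round(3),"curphi",round(((yaw*-1+np.degrees(POSE[2])-90)+90)%180-90,1),"open",round(st["opening"]*87,1),"gf",round(float(st["grasp_force"]),1))
    return d
def ptr():
    im,d=bot.capture("top"); return im
E
python3 - <<'E'
from h import *
goal(90,-13,36,-41.3)
for n in("top","scene"):
    for l in ("pointer_tip","tab_tip"):
        for uv in (proj(n,con(POSE,pan(185,0,6))),): pass
# pixel->panel y for eyeballed pts
p0=con(POSE,pan(185,0,6)); c,s=np.cos(POSE[2]),np.sin(POSE[2])
nr=np.array([[c,-s,0],[s,c,0],[0,0,1]])@[-.5,0,C30]
for nm,uv in (("ptr",(205+152/3.1,115+360/3.1)),("tab",(205+172/3.1,115+269/3.1))):
    X=px2plane("top",uv,p0,nr)-[POSE[0],POSE[1],0]; q=X@np.array([[c,-s,0],[s,c,0],[0,0,1]]); print(nm,"y",q[1]*1e3,"s",(q[0]*1e3+102)*C30+(q[2]*1e3-35)*S30)
E
```

```text
t 1.1 goal [ 0.4734 -0.0479  0.106 ] shift now-axes [ 415.5 -393.3  135.3] roll -1.695 curphi 55.8 open 87.1 gf 0.0
ptr y 54.53969073372558 s 180.78692293928276
tab y -10.971774688676199 s 178.3798175188819
```

move_arm(
  increments=[
    {"xyz": [27.7,-26.2,0],"roll": 0,"grip": 38},
    {"xyz": [27.7,-26.2,0],"roll": 0,"grip": 38},
    {"xyz": [27.7,-26.2,0],"roll": 0,"grip": 38},
    {"xyz": [27.7,-26.2,0],"roll": 0,"grip": 38},
    {"xyz": [27.7,-26.2,0],"roll": 0,"grip": 38},
  ],
)

```text
time_s: 1.52
position: [0.3234, -0.397, 0.2413]
tcp_rot: [[0.918, 0.396, 0.0], [0.396, -0.918, -0.0], [0.0, 0.0, -1.0]]
force: [0.6, -1.0, 0.5]
opening: 0.705
grasp_force: 0.0
```

move_arm(
  increments=[
    {"xyz": [27.7,-26.2,0],"roll": 0,"grip": 38},
    {"xyz": [27.7,-26.2,0],"roll": 0,"grip": 38},
    {"xyz": [27.7,-26.2,0],"roll": 0,"grip": 38},
    {"xyz": [27.7,-26.2,0],"roll": 0,"grip": 38},
    {"xyz": [27.7,-26.2,0],"roll": 0,"grip": 38},
  ],
)

```text
time_s: 1.93
position: [0.3988, -0.2218, 0.2415]
tcp_rot: [[0.918, 0.396, 0.001], [0.396, -0.918, -0.001], [0.0, 0.001, -1.0]]
force: [1.9, -0.1, 0.4]
opening: 0.402
grasp_force: 0.0
```

move_arm(
  increments=[
    {"xyz": [27.7,-26.2,0],"roll": 0,"grip": 38},
    {"xyz": [27.7,-26.2,0],"roll": 0,"grip": 38},
    {"xyz": [27.7,-26.2,0],"roll": 0,"grip": 38},
    {"xyz": [27.7,-26.2,0],"roll": 0,"grip": 38},
    {"xyz": [27.7,-26.2,0],"roll": 0,"grip": 38},
  ],
)

```text
time_s: 2.35
position: [0.474, -0.0463, 0.2416]
tcp_rot: [[0.918, 0.397, 0.001], [0.397, -0.918, -0.0], [0.001, 0.001, -1.0]]
force: [0.3, -0.9, 0.7]
opening: 0.384
grasp_force: 0.0
```

move_arm(
  increments=[
    {"xyz": [0,0,0],"roll": -0.121,"grip": 38},
    {"xyz": [0,0,0],"roll": -0.121,"grip": 38},
    {"xyz": [0,0,0],"roll": -0.121,"grip": 38},
    {"xyz": [0,0,0],"roll": -0.121,"grip": 38},
    {"xyz": [0,0,0],"roll": -0.121,"grip": 38},
  ],
)

```text
time_s: 2.77
position: [0.4736, -0.0479, 0.2414]
tcp_rot: [[0.524, 0.852, 0.0], [0.852, -0.524, -0.0], [0.0, 0.0, -1.0]]
force: [-0.1, -0.6, 1.3]
opening: 0.382
grasp_force: 0.0
```

move_arm(
  increments=[
    {"xyz": [0,0,10],"roll": -0.121,"grip": 38},
    {"xyz": [0,0,10],"roll": -0.121,"grip": 38},
    {"xyz": [0,0,10],"roll": -0.121,"grip": 38},
    {"xyz": [0,0,10],"roll": -0.121,"grip": 38},
    {"xyz": [0,0,10],"roll": -0.121,"grip": 38},
  ],
)

```text
time_s: 3.18
position: [0.4737, -0.0482, 0.191]
tcp_rot: [[-0.053, 0.999, 0.001], [0.999, 0.053, -0.0], [-0.0, 0.001, -1.0]]
force: [0.1, 0.7, 0.2]
opening: 0.379
grasp_force: 0.0
```

move_arm(
  increments=[
    {"xyz": [0,0,5],"roll": -0.121,"grip": 38},
    {"xyz": [0,0,5],"roll": -0.121,"grip": 38},
    {"xyz": [0,0,5],"roll": -0.121,"grip": 38},
    {"xyz": [0,0,0],"roll": -0.121,"grip": 38},
    {"xyz": [0,0,0],"roll": 0,"grip": 38},
  ],
)

```text
time_s: 3.6
position: [0.4734, -0.0482, 0.1761]
tcp_rot: [[-0.508, 0.861, -0.0], [0.861, 0.508, 0.0], [0.0, -0.0, -1.0]]
force: [-0.8, -0.4, -0.2]
opening: 0.379
grasp_force: 0.0
```

```bash
python3 -c "
from h import *
goal(90,-13,36,-41.3)"
```

```text
t 3.6 goal [ 0.4734 -0.0479  0.106 ] shift now-axes [ 0.3  0.1 70.1] roll 0.001 curphi -41.4 open 33.0 gf 0.0
```

move_arm(
  increments=[
    {"xyz": [0,0,20],"roll": 0,"grip": 38},
    {"xyz": [0,0,18],"roll": 0,"grip": 38},
    {"xyz": [0,0,14],"roll": 0,"grip": 38},
    {"xyz": [0,0,7],"roll": 0,"grip": 38},
    {"xyz": [0,0,0],"roll": 0,"grip": 38},
  ],
)

```text
time_s: 4.02
position: [0.4728, -0.048, 0.1162]
tcp_rot: [[-0.505, 0.863, -0.002], [0.863, 0.505, 0.001], [0.002, -0.002, -1.0]]
force: [-0.1, 0.3, 0.1]
opening: 0.381
grasp_force: 0.0
```

move_arm(
  increments=[
    {"xyz": [0,0,4],"roll": 0,"grip": 38},
    {"xyz": [0,0,4],"roll": 0,"grip": 38},
    {"xyz": [0,0,3],"roll": 0,"grip": 38},
    {"xyz": [0,0,0],"roll": 0,"grip": 38},
  ],
)

```text
time_s: 4.35
position: [0.4735, -0.0482, 0.1062]
tcp_rot: [[-0.506, 0.862, 0.0], [0.862, 0.506, -0.0], [-0.0, 0.0, -1.0]]
force: [-0.3, 1.4, -0.2]
opening: 0.378
grasp_force: 0.0
```

move_arm(
  increments=[
    {"xyz": [0,0,0],"roll": 0,"grip": 10},
    {"xyz": [0,0,0],"roll": 0,"grip": 5},
    {"xyz": [0,0,0],"roll": 0,"grip": 5},
    {"xyz": [0,0,0],"roll": 0,"grip": 5},
  ],
)

```text
time_s: 4.68
position: [0.4732, -0.0484, 0.1064]
tcp_rot: [[-0.506, 0.862, -0.0], [0.862, 0.506, -0.0], [-0.0, -0.001, -1.0]]
force: [-0.9, -2.5, 0.8]
opening: 0.193
grasp_force: 28.0
```

```bash
python3 -c "
from h import *
goal(90,-13,36,-41.3);print(bot.read_state()['moment'])"
```

```text
t 4.68 goal [ 0.4734 -0.0479  0.106 ] shift now-axes [0.3 0.4 0.4] roll -0.001 curphi -41.3 open 16.8 gf 28.0
[-0.18787532 -0.07035181 -0.0307244 ]
```

move_arm(
  increments=[
    {"xyz": [0,0,0],"roll": 0.09,"grip": 5},
    {"xyz": [0,0,0],"roll": 0.09,"grip": 5},
    {"xyz": [0,0,0],"roll": 0.09,"grip": 5},
    {"xyz": [0,0,0],"roll": 0.09,"grip": 5},
    {"xyz": [0,0,0],"roll": 0.09,"grip": 5},
  ],
)

```text
time_s: 5.1
position: [0.4733, -0.0497, 0.1073]
tcp_rot: [[-0.079, 0.997, -0.0], [0.997, 0.079, -0.003], [-0.003, -0.0, -1.0]]
force: [-4.5, -6.8, 7.2]
opening: 0.164
grasp_force: 29.3
```

```bash
python3 -c "
from h import *
goal(90,-13,36,-15.5);print(bot.read_state()['moment'])
im,_=bot.capture('top'); save('s1.png',cv2.resize(im[115:305,205:355],None,fx=3,fy=3))"
```

```text
t 5.1 goal [ 0.4734 -0.0479  0.106 ] shift now-axes [1.8 0.3 1.3] roll -0.003 curphi -15.3 open 14.3 gf 29.3
[-1.00263539  0.47404077 -0.045576  ]
```

View pics/s1.png

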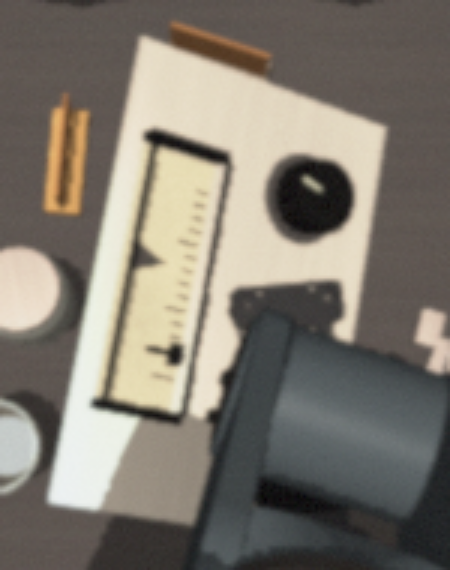

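The arm hides the selector, but the forces are small and the opening fits the bar. The pointer is still in view at (163,352). I continue the turn.

move_arm(
  increments=[
    {"xyz": [0,0,0],"roll": 0.09,"grip": 5},
    {"xyz": [0,0,0],"roll": 0.09,"grip": 5},
    {"xyz": [0,0,0],"roll": 0.09,"grip": 5},
    {"xyz": [0,0,0],"roll": 0.09,"grip": 5},
    {"xyz": [0,0,0],"roll": 0.09,"grip": 5},
  ],
)

```text
time_s: 5.57
position: [0.4732, -0.0492, 0.1066]
tcp_rot: [[0.362, 0.932, -0.001], [0.932, -0.362, -0.002], [-0.002, -0.0, -1.0]]
force: [-0.8, -4.2, 2.2]
opening: 0.157
grasp_force: 31.3
```

move_arm(
  increments=[
    {"xyz": [0,0,0],"roll": 0.09,"grip": 5},
    {"xyz": [0,0,0],"roll": 0.09,"grip": 5},
    {"xyz": [0,0,0],"roll": 0.09,"grip": 5},
    {"xyz": [0,0,0],"roll": 0.09,"grip": 5},
    {"xyz": [0,0,0],"roll": 0.09,"grip": 5},
  ],
)

```text
time_s: 5.98
position: [0.4729, -0.0494, 0.107]
tcp_rot: [[0.732, 0.682, -0.002], [0.682, -0.732, -0.002], [-0.003, 0.001, -1.0]]
force: [-2.9, -6.1, 9.0]
opening: 0.178
grasp_force: 33.8
```

move_arm(
  increments=[
    {"xyz": [0,0,0],"roll": 0.07,"grip": 5},
    {"xyz": [0,0,0],"roll": 0,"grip": 5},
  ],
)

```text
time_s: 6.15
position: [0.4729, -0.0494, 0.1071]
tcp_rot: [[0.776, 0.63, -0.001], [0.63, -0.776, -0.002], [-0.003, 0.001, -1.0]]
force: [-3.4, -6.5, 7.8]
opening: 0.188
grasp_force: 33.3
```

```bash
python3 -c "
from h import *
goal(90,-13,36,41.3);print(bot.read_state()['moment'])"
```

```text
t 6.15 goal [ 0.4734 -0.0479  0.106 ] shift now-axes [ 1.4 -0.9  1. ] roll 0.021 curphi 40.1 open 16.3 gf 33.3
[-0.73091556  0.83120114  0.2318045 ]
```

move_arm(
  increments=[
    {"xyz": [0,0,0],"roll": 0,"grip": 30},
    {"xyz": [0,0,0],"roll": 0,"grip": 38},
    {"xyz": [0,0,0],"roll": 0,"grip": 38},
    {"xyz": [0,0,-25],"roll": 0,"grip": 38},
    {"xyz": [0,0,-35],"roll": 0,"grip": 60},
  ],
)

```text
time_s: 6.57
position: [0.4714, -0.0473, 0.1644]
tcp_rot: [[0.777, 0.63, -0.007], [0.63, -0.777, 0.003], [-0.004, -0.007, -1.0]]
force: [0.6, -0.5, 0.1]
opening: 0.395
grasp_force: 0.0
```

move_arm(
  increments=[
    {"xyz": [0,0,-20],"roll": -0.12,"grip": 84},
    {"xyz": [0,0,0],"roll": -0.12,"grip": 84},
    {"xyz": [0,0,0],"roll": -0.12,"grip": 84},
    {"xyz": [0,0,0],"roll": -0.12,"grip": 84},
    {"xyz": [0,0,0],"roll": -0.12,"grip": 84},
  ],
)

```text
time_s: 6.98
position: [0.4736, -0.0478, 0.1864]
tcp_rot: [[0.279, 0.96, 0.001], [0.96, -0.279, 0.0], [0.0, 0.001, -1.0]]
force: [0.1, -0.3, 0.4]
opening: 0.746
grasp_force: 0.0
```

move_arm(
  increments=[
    {"xyz": [0,0,0],"roll": -0.12,"grip": 84},
    {"xyz": [0,0,0],"roll": -0.12,"grip": 84},
    {"xyz": [0,0,0],"roll": -0.12,"grip": 84},
    {"xyz": [0,0,0],"roll": -0.12,"grip": 84},
    {"xyz": [0,0,0],"roll": -0.12,"grip": 84},
  ],
)

```text
time_s: 7.4
position: [0.4735, -0.0478, 0.1861]
tcp_rot: [[-0.312, 0.95, 0.0], [0.95, 0.312, 0.0], [0.0, 0.0, -1.0]]
force: [-0.2, -0.5, 0.7]
opening: 0.838
grasp_force: 0.0
```

```bash
python3 -c "
from h import *
goal(-90,-13,33.5,-30);print(bot.read_state()['force'])"
```

```text
t 7.4 goal [ 0.6502 -0.0817  0.1035] shift now-axes [-87.4 157.3  82.6] roll -0.018 curphi -29.0 open 72.9 gf 0.0
[-0.2029008  -0.53010359  0.70400585]
```

move_arm(
  increments=[
    {"xyz": [-17.5,31.5,0],"roll": 0,"grip": 84},
    {"xyz": [-17.5,31.5,0],"roll": 0,"grip": 84},
    {"xyz": [-17.5,31.5,0],"roll": 0,"grip": 84},
    {"xyz": [-17.5,31.5,0],"roll": 0,"grip": 84},
    {"xyz": [-17.4,31.3,0],"roll": 0,"grip": 84},
  ],
)

```text
time_s: 7.82
position: [0.6515, -0.083, 0.186]
tcp_rot: [[-0.306, 0.952, -0.0], [0.952, 0.306, 0.001], [0.001, 0.0, -1.0]]
force: [1.0, -0.1, -0.1]
opening: 0.837
grasp_force: 0.0
```

move_arm(
  increments=[
    {"xyz": [0,0,25],"roll": 0,"grip": 84},
    {"xyz": [0,0,20],"roll": 0,"grip": 84},
    {"xyz": [0,0,0],"roll": 0,"grip": 84},
  ],
)

```text
time_s: 8.07
position: [0.6473, -0.0821, 0.1364]
tcp_rot: [[-0.306, 0.952, -0.009], [0.952, 0.306, 0.003], [0.006, -0.007, -1.0]]
force: [-1.3, 1.8, -0.0]
opening: 0.839
grasp_force: 0.0
```

```bash
python3 -c "
from h import *
goal(-90,-13,33.5,-30)
im,_=bot.capture('top'); im2,_=bot.capture('scene')
save('s2.png',np.hstack([cv2.resize(im[115:305,205:355],(390,494)),cv2.resize(im2[130:280,155:305],(400,494))]))"
```

```text
t 8.07 goal [ 0.6502 -0.0817  0.1035] shift now-axes [-0.7  3.1 32.9] roll -0.023 curphi -28.7 open 73.0 gf 0.0
```

View pics/s2.png

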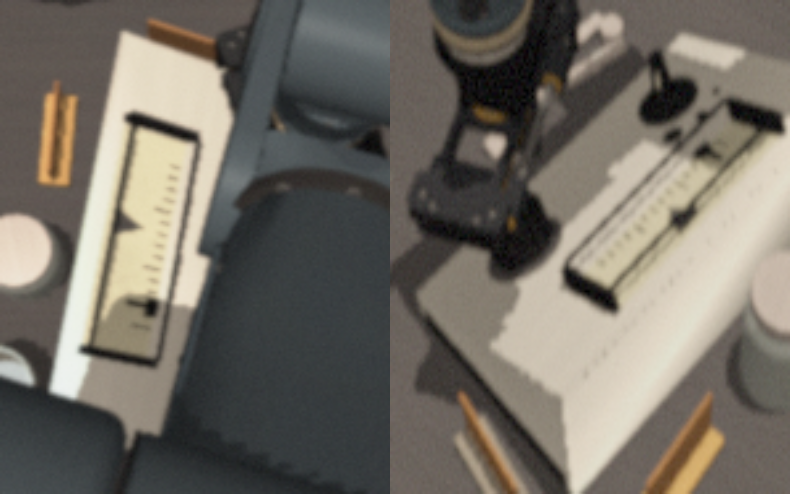

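move_arm(
  increments=[
    {"xyz": [0,0,15],"roll": 0,"grip": 84},
    {"xyz": [0,0,10],"roll": 0,"grip": 84},
    {"xyz": [0,0,6],"roll": 0,"grip": 84},
    {"xyz": [0,0,6],"roll": 0,"grip": 84},
    {"xyz": [0,0,0],"roll": 0,"grip": 84},
  ],
)

```text
time_s: 8.58
position: [0.6493, -0.083, 0.1035]
tcp_rot: [[-0.306, 0.952, -0.002], [0.952, 0.306, 0.001], [0.001, -0.001, -1.0]]
force: [-1.3, -0.9, -1.0]
opening: 0.838
grasp_force: 0.0
```

move_arm(
  increments=[
    {"xyz": [0,0,0],"roll": 0,"grip": 84},
    {"xyz": [0,0,0],"roll": 0,"grip": 50},
    {"xyz": [0,0,0],"roll": 0,"grip": 50},
    {"xyz": [0,0,0],"roll": 0,"grip": 50},
    {"xyz": [0,0,0],"roll": 0,"grip": 50},
  ],
)

```text
time_s: 9.0
position: [0.6509, -0.0832, 0.1048]
tcp_rot: [[-0.306, 0.952, 0.003], [0.952, 0.306, -0.0], [-0.001, 0.002, -1.0]]
force: [2.1, 2.0, 0.1]
opening: 0.651
grasp_force: 29.1
```

```bash
python3 -c "
from h import *
goal(-90,-13,33.5,-30);print(bot.read_state()['moment'])"
```

```text
t 9.0 goal [ 0.6502 -0.0817  0.1035] shift now-axes [ 1.6 -0.3  1.3] roll -0.024 curphi -28.6 open 56.6 gf 29.1
[ 0.13617194 -0.38668118  0.01465851]
```

move_arm(
  increments=[
    {"xyz": [0,0,0],"roll": 0.1,"grip": 50},
    {"xyz": [0,0,0],"roll": 0.1,"grip": 50},
    {"xyz": [0,0,0],"roll": 0.1,"grip": 50},
    {"xyz": [0,0,0],"roll": 0.1,"grip": 50},
    {"xyz": [0,0,0],"roll": 0.1,"grip": 50},
  ],
)

```text
time_s: 9.42
position: [0.6495, -0.0831, 0.1048]
tcp_rot: [[0.19, 0.982, -0.002], [0.982, -0.19, -0.0], [-0.001, -0.001, -1.0]]
force: [2.4, 0.7, 0.4]
opening: 0.637
grasp_force: 29.7
```

```bash
cat >> h.py <<'E'
def strip(n):
    im,_=bot.capture(n); ss=np.arange(215,150,-.25); yy=np.arange(100,-100,-.25)
    G=np.array([[con(POSE,pan(s,y,6)) for y in yy] for s in ss]).reshape(-1,3)
    m=proj(n,G).astype(np.float32).reshape(len(ss),len(yy),2)
    return cv2.remap(im,m[...,0],m[...,1],cv2.INTER_CUBIC)
E
python3 -c "
from h import *
goal(-90,-13,33.5,0);print(bot.read_state()['moment'])
save('st.png',np.vstack([strip('top'),strip('scene')]))"
```

```text
t 9.42 goal [ 0.6502 -0.0817  0.1035] shift now-axes [1.5 0.4 1.3] roll -0.002 curphi 0.1 open 55.4 gf 29.7
[0.44204044 0.62479577 0.66467118]
```

View pics/st.png

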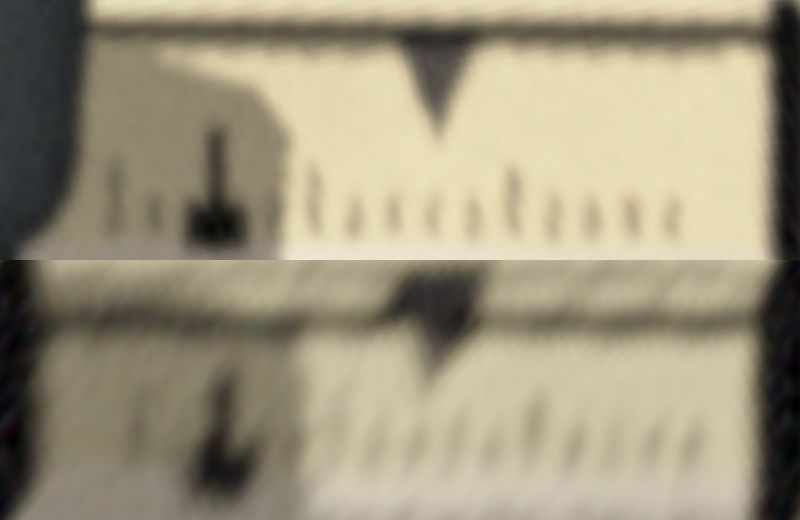

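move_arm(
  increments=[
    {"xyz": [0,0,0],"roll": 0.1,"grip": 50},
    {"xyz": [0,0,0],"roll": 0.1,"grip": 50},
    {"xyz": [0,0,0],"roll": 0.1,"grip": 50},
    {"xyz": [0,0,0],"roll": 0.1,"grip": 50},
    {"xyz": [0,0,0],"roll": 0.1,"grip": 50},
  ],
)

```text
time_s: 9.93
position: [0.6482, -0.0834, 0.1054]
tcp_rot: [[0.634, 0.773, -0.005], [0.773, -0.634, -0.001], [-0.004, -0.004, -1.0]]
force: [-4.2, -2.3, 15.3]
opening: 0.642
grasp_force: 33.4
```

```bash
cat >> h.py <<'E'
def meas(n="top",N=4):
    g=np.mean([cv2.cvtColor(strip(n),cv2.COLOR_RGB2GRAY).astype(np.float32) for _ in range(N)],0)
    res=[]
    for a,b in ((174,182),(191,201)):
        p=g[int((215-b)*4):int((215-a)*4)].mean(0).astype(np.float32)[None]
        bh=cv2.morphologyEx(p,cv2.MORPH_BLACKHAT,np.ones((1,121)))[0]; bh[:110]=0; bh[-60:]=0
        k=int(bh.argmax()); w=np.clip(bh[max(0,k-50):k+51]-.4*bh[k],0,None); res.append((100-.25*(max(0,k-50)+(w*np.arange(len(w))).sum()/w.sum()),float(bh[k])))
    print(n,"ptr y %.2f (%.0f) tab y %.2f (%.0f)"%(res[0]+res[1]),"gap %.2f"%(res[0][0]-res[1][0])); return g
E
python3 -c "
from h import *
goal(-90,-13,33.5,28.7);print(bot.read_state()['moment'])
meas('top',2);meas('scene',1)"
```

```text
t 9.93 goal [ 0.6502 -0.0817  0.1035] shift now-axes [2.6 0.4 1.9] roll 0.003 curphi 28.6 open 55.9 gf 33.4
[0.38986511 2.00910668 0.92426308]
top ptr y 36.48 (67) tab y -9.01 (135) gap 45.49
scene ptr y 35.05 (67) tab y -11.02 (85) gap 46.07
```

move_arm(
  increments=[
    {"xyz": [0,0,0],"roll": 0,"grip": 84},
    {"xyz": [0,0,0],"roll": 0,"grip": 84},
    {"xyz": [0,0,0],"roll": 0,"grip": 84},
    {"xyz": [0,0,0],"roll": -0.125,"grip": 84},
    {"xyz": [0,0,0],"roll": -0.125,"grip": 84},
  ],
)

```text
time_s: 10.5
position: [0.6502, -0.0832, 0.104]
tcp_rot: [[0.419, 0.908, 0.001], [0.908, -0.419, 0.0], [0.0, 0.001, -1.0]]
force: [0.0, -0.6, -0.3]
opening: 0.829
grasp_force: 0.0
```

move_arm(
  increments=[
    {"xyz": [0,0,0],"roll": -0.125,"grip": 84},
    {"xyz": [0,0,0],"roll": -0.125,"grip": 84},
    {"xyz": [0,0,0],"roll": -0.125,"grip": 84},
    {"xyz": [0,0,0],"roll": -0.125,"grip": 84},
    {"xyz": [0,0,0],"roll": -0.125,"grip": 84},
  ],
)

```text
time_s: 10.92
position: [0.6502, -0.0831, 0.1039]
tcp_rot: [[-0.192, 0.981, 0.0], [0.981, 0.192, 0.0], [0.0, 0.0, -1.0]]
force: [0.3, 0.3, 0.4]
opening: 0.84
grasp_force: 0.0
```

move_arm(
  increments=[
    {"xyz": [0,0,0],"roll": -0.125,"grip": 84},
    {"xyz": [0,0,0],"roll": 0,"grip": 50},
    {"xyz": [0,0,0],"roll": 0,"grip": 50},
    {"xyz": [0,0,0],"roll": 0,"grip": 50},
    {"xyz": [0,0,0],"roll": 0,"grip": 50},
  ],
)

```text
time_s: 11.33
position: [0.6509, -0.0829, 0.1041]
tcp_rot: [[-0.304, 0.953, 0.002], [0.953, 0.304, 0.0], [-0.0, 0.002, -1.0]]
force: [3.4, 1.6, -2.2]
opening: 0.656
grasp_force: 28.8
```

```bash
python3 -c "
from h import *
goal(-90,-13,33.5,-28.7);print(bot.read_state()['moment'])
meas('top',1);meas('scene',1)"
```

```text
t 11.33 goal [ 0.6502 -0.0817  0.1035] shift now-axes [ 1.4 -0.3  0.6] roll -0.003 curphi -28.5 open 57.1 gf 28.8
[ 0.21181796 -0.56122855  0.04180193]
top ptr y 36.37 (67) tab y -9.02 (135) gap 45.39
scene ptr y 35.11 (69) tab y -10.93 (82) gap 46.04
```

Ratcheting works. I do a second full stroke and reset for the third.

move_arm(
  increments=[
    {"xyz": [0,0,0],"roll": 0.1,"grip": 50},
    {"xyz": [0,0,0],"roll": 0.1,"grip": 50},
    {"xyz": [0,0,0],"roll": 0.1,"grip": 50},
    {"xyz": [0,0,0],"roll": 0.1,"grip": 50},
    {"xyz": [0,0,0],"roll": 0.1,"grip": 50},
  ],
)

```text
time_s: 11.85
position: [0.6494, -0.0834, 0.1045]
tcp_rot: [[0.191, 0.982, -0.002], [0.982, -0.191, -0.001], [-0.001, -0.002, -1.0]]
force: [4.2, 0.8, -1.5]
opening: 0.633
grasp_force: 29.7
```

move_arm(
  increments=[
    {"xyz": [0,0,0],"roll": 0.1,"grip": 50},
    {"xyz": [0,0,0],"roll": 0.1,"grip": 50},
    {"xyz": [0,0,0],"roll": 0.1,"grip": 50},
    {"xyz": [0,0,0],"roll": 0.1,"grip": 50},
    {"xyz": [0,0,0],"roll": 0.1,"grip": 50},
  ],
)

```text
time_s: 12.27
position: [0.6479, -0.0837, 0.1053]
tcp_rot: [[0.637, 0.771, -0.006], [0.771, -0.637, -0.001], [-0.005, -0.004, -1.0]]
force: [-3.2, -2.0, 12.6]
opening: 0.643
grasp_force: 33.3
```

move_arm(
  increments=[
    {"xyz": [0,0,0],"roll": 0,"grip": 84},
    {"xyz": [0,0,0],"roll": 0,"grip": 84},
    {"xyz": [0,0,0],"roll": 0,"grip": 84},
    {"xyz": [0,0,0],"roll": -0.125,"grip": 84},
    {"xyz": [0,0,0],"roll": -0.125,"grip": 84},
  ],
)

```text
time_s: 12.68
position: [0.6499, -0.0832, 0.104]
tcp_rot: [[0.42, 0.908, -0.0], [0.908, -0.42, 0.0], [0.0, -0.0, -1.0]]
force: [0.7, 0.4, -0.0]
opening: 0.827
grasp_force: 0.0
```

move_arm(
  increments=[
    {"xyz": [0,0,0],"roll": -0.125,"grip": 84},
    {"xyz": [0,0,0],"roll": -0.125,"grip": 84},
    {"xyz": [0,0,0],"roll": -0.125,"grip": 84},
    {"xyz": [0,0,0],"roll": -0.125,"grip": 84},
    {"xyz": [0,0,0],"roll": -0.125,"grip": 84},
  ],
)

```text
time_s: 13.1
position: [0.6499, -0.0831, 0.1039]
tcp_rot: [[-0.191, 0.982, -0.0], [0.982, 0.191, 0.0], [0.0, -0.0, -1.0]]
force: [0.5, 0.9, -0.2]
opening: 0.837
grasp_force: 0.0
```

move_arm(
  increments=[
    {"xyz": [0,0,0],"roll": -0.125,"grip": 84},
    {"xyz": [0,0,0],"roll": 0,"grip": 50},
    {"xyz": [0,0,0],"roll": 0,"grip": 50},
    {"xyz": [0,0,0],"roll": 0,"grip": 50},
    {"xyz": [0,0,0],"roll": 0,"grip": 50},
  ],
)

```text
time_s: 13.52
position: [0.6509, -0.0829, 0.1041]
tcp_rot: [[-0.304, 0.953, 0.002], [0.953, 0.304, 0.0], [-0.0, 0.002, -1.0]]
force: [2.9, 1.4, -2.0]
opening: 0.652
grasp_force: 28.7
```

```bash
python3 -c "
from h import *
goal(-90,-13,33.5,-28.7);print(bot.read_state()['moment'])
meas('top',2);meas('scene',2)"
```

```text
t 13.52 goal [ 0.6502 -0.0817  0.1035] shift now-axes [ 1.4 -0.3  0.6] roll -0.003 curphi -28.5 open 56.7 gf 28.7
[ 0.23052351 -0.56031486 -0.00523214]
top ptr y 18.11 (106) tab y -8.99 (135) gap 27.10
scene ptr y 16.23 (66) tab y -10.94 (83) gap 27.17
```

move_arm(
  increments=[
    {"xyz": [0,0,0],"roll": 0.1,"grip": 50},
    {"xyz": [0,0,0],"roll": 0.1,"grip": 50},
    {"xyz": [0,0,0],"roll": 0.1,"grip": 50},
    {"xyz": [0,0,0],"roll": 0.1,"grip": 50},
    {"xyz": [0,0,0],"roll": 0.1,"grip": 50},
  ],
)

```text
time_s: 14.13
position: [0.6494, -0.0835, 0.1046]
tcp_rot: [[0.19, 0.982, -0.002], [0.982, -0.19, -0.001], [-0.001, -0.002, -1.0]]
force: [5.7, 1.7, -1.1]
opening: 0.629
grasp_force: 29.7
```

move_arm(
  increments=[
    {"xyz": [0,0,0],"roll": 0.1,"grip": 50},
    {"xyz": [0,0,0],"roll": 0.1,"grip": 50},
    {"xyz": [0,0,0],"roll": 0.1,"grip": 50},
    {"xyz": [0,0,0],"roll": 0.1,"grip": 50},
    {"xyz": [0,0,0],"roll": 0.1,"grip": 50},
  ],
)

```text
time_s: 14.55
position: [0.6479, -0.0838, 0.1054]
tcp_rot: [[0.636, 0.771, -0.006], [0.771, -0.636, -0.001], [-0.005, -0.004, -1.0]]
force: [-2.7, -2.4, 12.4]
opening: 0.644
grasp_force: 33.3
```

move_arm(
  increments=[
    {"xyz": [0,0,0],"roll": 0,"grip": 84},
    {"xyz": [0,0,0],"roll": 0,"grip": 84},
    {"xyz": [0,0,0],"roll": 0,"grip": 84},
    {"xyz": [0,0,0],"roll": -0.125,"grip": 84},
    {"xyz": [0,0,0],"roll": -0.125,"grip": 84},
  ],
)

```text
time_s: 14.97
position: [0.6497, -0.0833, 0.104]
tcp_rot: [[0.42, 0.908, -0.001], [0.908, -0.42, 0.0], [-0.0, -0.001, -1.0]]
force: [-0.1, -1.2, -0.1]
opening: 0.831
grasp_force: 0.0
```

move_arm(
  increments=[
    {"xyz": [0,0,0],"roll": -0.125,"grip": 84},
    {"xyz": [0,0,0],"roll": -0.125,"grip": 84},
    {"xyz": [0,0,0],"roll": -0.125,"grip": 84},
    {"xyz": [0,0,0],"roll": -0.125,"grip": 84},
    {"xyz": [0,0,0],"roll": 0,"grip": 84},
  ],
)

```text
time_s: 15.38
position: [0.6496, -0.0832, 0.1039]
tcp_rot: [[-0.063, 0.998, -0.001], [0.998, 0.063, 0.0], [0.0, -0.001, -1.0]]
force: [-0.3, 0.6, 1.2]
opening: 0.836
grasp_force: 0.0
```

move_arm(
  increments=[
    {"xyz": [0,0,0],"roll": 0,"grip": 50},
    {"xyz": [0,0,0],"roll": 0,"grip": 50},
    {"xyz": [0,0,0],"roll": 0,"grip": 50},
    {"xyz": [0,0,0],"roll": 0,"grip": 50},
  ],
)

```text
time_s: 15.72
position: [0.6504, -0.0832, 0.1042]
tcp_rot: [[-0.06, 0.998, 0.001], [0.998, 0.06, 0.0], [-0.0, 0.001, -1.0]]
force: [0.4, -0.2, -1.2]
opening: 0.642
grasp_force: 29.6
```

```bash
python3 -c "
from h import *
goal(-90,-13,33.5,-14.3);print(bot.read_state()['moment'])
meas('top',3);meas('scene',2)"
```

```text
t 15.72 goal [ 0.6502 -0.0817  0.1035] shift now-axes [ 1.5 -0.1  0.7] roll -0.001 curphi -14.2 open 55.8 gf 29.6
[-0.0195396  -0.23808842  0.06101941]
top ptr y -0.30 (106) tab y -9.01 (135) gap 8.72
scene ptr y -2.36 (119) tab y -10.86 (83) gap 8.50
```

move_arm(
  increments=[
    {"xyz": [0,0,0],"roll": 0.1,"grip": 50},
    {"xyz": [0,0,0],"roll": 0.1,"grip": 50},
    {"xyz": [0,0,0],"roll": 0.1,"grip": 50},
    {"xyz": [0,0,0],"roll": 0.08,"grip": 50},
    {"xyz": [0,0,0],"roll": 0,"grip": 50},
  ],
)

```text
time_s: 16.38
position: [0.6494, -0.0827, 0.1039]
tcp_rot: [[0.312, 0.95, -0.002], [0.95, -0.312, 0.001], [-0.0, -0.002, -1.0]]
force: [3.4, 1.3, -1.2]
opening: 0.638
grasp_force: 30.3
```

```bash
python3 -c "
from h import *
out=[]
for n in('top','scene'):
    g=meas(n,5); out.append(g)
    for a in (173,176,179,182,185,188,190,192,195,198,201,204):
        p=g[int((215-a-1)*4):int((215-a+1)*4)].mean(0).astype(np.float32)[None]
        bh=cv2.morphologyEx(p,cv2.MORPH_BLACKHAT,np.ones((1,121)))[0][340:540]; w=np.clip(bh-.5*bh.max(),0,None)
        print(a,round(15-.25*(w*np.arange(200)).sum()/w.sum(),2),round(float(bh.max())))
im=np.vstack([cv2.resize(o[:,320:560],None,fx=2.2,fy=1.15*1)for o in out]); cv2.imwrite('pics/st2.png',im)"
```

```text
top ptr y -7.32 (118) tab y -9.00 (136) gap 1.68
173 -7.37 121
176 -7.18 119
179 -7.32 122
182 -7.79 103
185 -8.86 92
188 -9.07 116
190 -8.85 131
192 -8.79 138
195 -8.92 140
198 -9.11 138
201 -9.08 117
204 -9.17 77
scene ptr y -9.35 (119) tab y -11.19 (86) gap 1.84
173 -8.53 132
176 -9.16 126
179 -9.53 118
182 -9.42 110
185 -9.54 108
188 -9.8 107
190 -9.99 110
192 -10.36 109
195 -11.28 107
198 -12.04 81
201 -10.54 73
204 -7.86 101[ WARN:0@16.266] global loadsave.cpp:1063 imwrite_ Unsupported depth image for selected encoder is fallbacked to CV_8U.
```

View pics/st2.png

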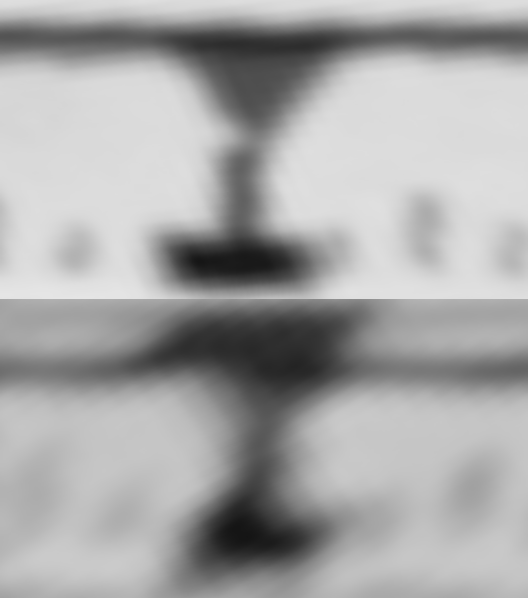

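The top strip has the pointer at x≈241 and the tab tip at x≈257, about 1.7 mm apart. At 18.4 mm/rad that is 0.09 rad.

move_arm(
  increments=[
    {"xyz": [0,0,0],"roll": 0.045,"grip": 50},
    {"xyz": [0,0,0],"roll": 0.045,"grip": 50},
    {"xyz": [0,0,0],"roll": 0,"grip": 50},
  ],
)

```text
time_s: 17.13
position: [0.649, -0.0835, 0.1046]
tcp_rot: [[0.397, 0.918, -0.002], [0.918, -0.397, -0.0], [-0.001, -0.002, -1.0]]
force: [0.3, 0.8, 1.9]
opening: 0.636
grasp_force: 30.9
```

```bash
cat > prof.py <<'E'
from h import *
for n in('top','scene'):
    g=meas(n,8)
    for a in (172,174,176,178,180,182,184,187,189,191,193,195):
        p=g[int((215-a-1)*4):int((215-a+1)*4)].mean(0).astype(np.float32)[None]
        bh=cv2.morphologyEx(p,cv2.MORPH_BLACKHAT,np.ones((1,121)))[0][340:540]; w=np.clip(bh-.5*bh.max(),0,None)
        print((a,round(15-.25*(w*np.arange(200)).sum()/w.sum(),2)),end=' ')
    print()
E
python3 prof.py
```

```text
top ptr y -8.85 (114) tab y -9.02 (135) gap 0.18
(172, np.float64(-8.98)) (174, np.float64(-9.03)) (176, np.float64(-8.93)) (178, np.float64(-8.78)) (180, np.float64(-8.73)) (182, np.float64(-8.82)) (184, np.float64(-8.98)) (187, np.float64(-9.12)) (189, np.float64(-8.93)) (191, np.float64(-8.78)) (193, np.float64(-8.85)) (195, np.float64(-8.96)) 
scene ptr y -10.28 (115) tab y -11.32 (87) gap 1.03
(172, np.float64(-9.41)) (174, np.float64(-9.78)) (176, np.float64(-10.11)) (178, np.float64(-10.34)) (180, np.float64(-10.51)) (182, np.float64(-10.62)) (184, np.float64(-10.69)) (187, np.float64(-10.67)) (189, np.float64(-10.62)) (191, np.float64(-10.66)) (193, np.float64(-10.89)) (195, np.float64(-11.35))
```

move_arm(
  increments=[
    {"xyz": [0,0,0],"roll": 0,"grip": 84},
    {"xyz": [0,0,0],"roll": 0,"grip": 84},
    {"xyz": [0,0,0],"roll": 0,"grip": 84},
    {"xyz": [0,0,-15],"roll": 0,"grip": 84},
    {"xyz": [0,0,-25],"roll": 0,"grip": 84},
  ],
)

```text
time_s: 18.35
position: [0.6492, -0.0831, 0.1417]
tcp_rot: [[0.399, 0.917, -0.003], [0.917, -0.399, 0.002], [0.0, -0.003, -1.0]]
force: [0.1, 0.1, 0.2]
opening: 0.826
grasp_force: 0.0
```

move_arm(
  increments=[
    {"xyz": [0,0,-40],"roll": 0,"grip": 84},
    {"xyz": [0,0,-40],"roll": 0,"grip": 84},
    {"xyz": [-35,0,-10],"roll": 0,"grip": 84},
    {"xyz": [-40,0,0],"roll": 0,"grip": 84},
    {"xyz": [-40,0,0],"roll": 0,"grip": 84},
  ],
)

```text
time_s: 18.77
position: [0.6062, -0.1899, 0.2365]
tcp_rot: [[0.396, 0.918, 0.008], [0.918, -0.396, -0.003], [-0.0, 0.008, -1.0]]
force: [0.8, -1.0, -1.0]
opening: 0.842
grasp_force: 0.0
```

move_arm(
  increments=[
    {"xyz": [-40,0,0],"roll": 0,"grip": 84},
    {"xyz": [-40,0,0],"roll": 0,"grip": 84},
    {"xyz": [-40,0,0],"roll": 0,"grip": 84},
    {"xyz": [0,0,0],"roll": 0,"grip": 84},
    {"xyz": [0,0,0],"roll": 0,"grip": 84},
  ],
)

```text
time_s: 19.18
position: [0.5565, -0.3021, 0.2343]
tcp_rot: [[0.403, 0.915, 0.003], [0.915, -0.403, -0.002], [-0.0, 0.003, -1.0]]
force: [-0.2, 1.1, 0.2]
opening: 0.84
grasp_force: 0.0
```

```bash
python3 prof.py; python3 -c "
from h import *
for n in ('top','scene'):
    im,_=bot.capture(n)
    for l in ('tumbler_a','jar','tongs'):
        for r in bot.spot_in(l,n)[:2]: print(n,l,round(r['conf'],2),c2w(n,r['at']).round(3))
    save(n+'f.png',im)
    ss=np.arange(130,20,-.3); yy=np.arange(150,30,-.3)
    G=np.array([[con(POSE,pan(s,y,34)) for y in yy] for s in ss]).reshape(-1,3); m=proj(n,G).astype(np.float32).reshape(len(ss),len(yy),2)
    np.save(n+'sel.npy',cv2.remap(im,m[...,0],m[...,1],cv2.INTER_CUBIC))
a=cv2.imread('pics/topf.png')[100:310,190:420]
s=np.hstack([np.load('topsel.npy'),np.load('scenesel.npy')])[:,:,::-1]
a=cv2.resize(a,None,fx=2.2,fy=2.2); s=cv2.resize(s,None,fx=.33*1.1,fy=.33*1.1) if s.shape[0]<0 else s
c=np.zeros((600,800,3),np.uint8); c[:s.shape[0],:s.shape[1]][:]=s[:600,:800]
cv2.imwrite('pics/fin.png',c)"
```

```text
top ptr y -8.84 (114) tab y -9.00 (136) gap 0.15
(172, np.float64(-8.97)) (174, np.float64(-9.02)) (176, np.float64(-8.93)) (178, np.float64(-8.79)) (180, np.float64(-8.72)) (182, np.float64(-8.79)) (184, np.float64(-8.97)) (187, np.float64(-9.11)) (189, np.float64(-8.93)) (191, np.float64(-8.79)) (193, np.float64(-8.85)) (195, np.float64(-8.94)) 
scene ptr y -10.29 (116) tab y -11.33 (86) gap 1.04
(172, np.float64(-9.4)) (174, np.float64(-9.79)) (176, np.float64(-10.13)) (178, np.float64(-10.36)) (180, np.float64(-10.52)) (182, np.float64(-10.59)) (184, np.float64(-10.64)) (187, np.float64(-10.66)) (189, np.float64(-10.58)) (191, np.float64(-10.64)) (193, np.float64(-10.9)) (195, np.float64(-11.37)) 
top tumbler_a 0.79 [0.458 0.175 0.038]
top tumbler_a 0.65 [ 0.658 -0.279  0.058]
top jar 0.75 [0.573 0.143 0.111]
top tongs 0.91 [ 0.481 -0.177  0.007]
top tongs 0.69 [ 0.66  -0.277  0.059]
scene tumbler_a 0.85 [0.467 0.169 0.066]
scene tumbler_a 0.78 [ 0.657 -0.263  0.065]
scene jar 0.73 [0.598 0.155 0.089]
scene tongs 0.56 [ 0.49  -0.176  0.009]
```

View pics/fin.png

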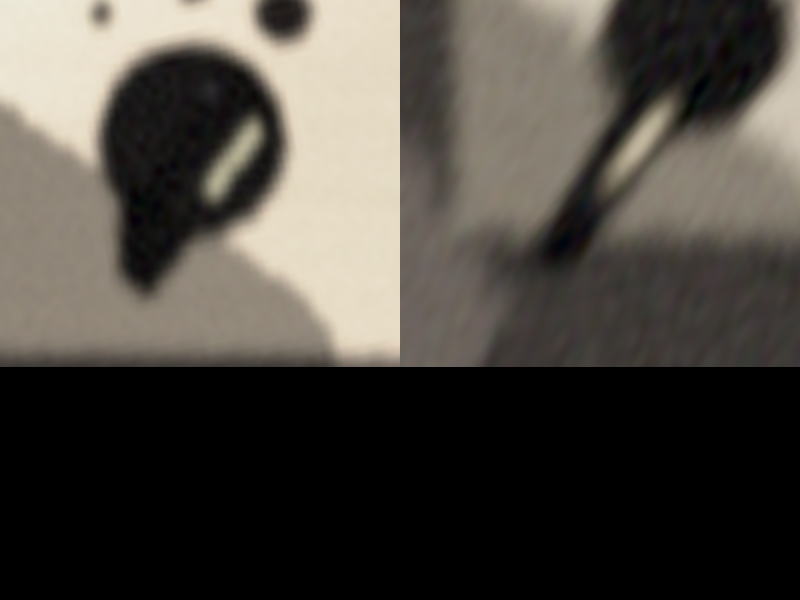

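View pics/topf.png

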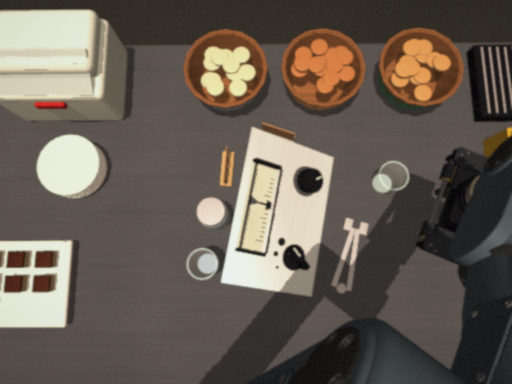

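In the rectified views the white line runs from (210,195) to (260,122) in the top view and from (605,185) to (668,107) in the scene view. That is about 0.60 and 0.68 rad, so the selector sits in the large-cup detent. The pointer meets the tab tip within about 0.2 mm, and the glasses, jar and tongs have not moved.

```bash
python3 -c "
from rig import bot
print(bot.hand_in())"
```

```text
the job is handed in; nothing more can be done
None
```

I handed the job in: the selector is clicked in at the large cup mark, the pointer is within about 0.2 mm of the tab tip by the top camera, and the glasses, jar and tongs measured unmoved.

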